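# Load and cam-lock a pipette tip box in its nest

### The arm

A 6-joint arm with a two-finger parallel gripper is mounted at the origin on a cart in front of the work surface, level with it; the furniture and walls round the work are solid. World frame = base frame: x ahead of the robot, y to its left, z up, the work surface at z = 0. Lengths are in m, angles in rad, forces in N, time in s.
With the tool pointing down it reaches from about 0.35 to 0.85 m from the base axis. Payload 8.1 kg.
Tool frame: the origin (TCP) lies midway between the tips of the shut fingers; the grasp point (between the pads) lies 19 mm behind it; z points along the fingers, y is the line along which they close (so a half turn about z gives the same grasp; the last joint's range is limited). The gripper opens to 85 mm and grips with 20 to 120 N. Pads are 22 mm wide; open, the fingers measure 114 mm over their backs; the gripper's body (76 mm by 85 mm) begins 54 mm behind the grasp point. The pads swing forward as they close: fully open they stand 13 mm farther back than shut.
Start: joints at [-1.41, 0.13, 1.488, -0, 1.523, -0.085], TCP at [0.146, -0.582, 0.231] pointing down, gripper open.
Joint ranges: [-2.96, 2.96], [-0.89, 2.26], [0.02, 2.5], [-1.34, 4.48], [0, 2.73], [-2.66, 2.66]. Speed limits (rad/s): [2.39, 2.39, 2.79, 3.14, 3.14, 3.14].

### API

Orientations are given as a unit quaternion [w, x, y, z].
In Python, from station import arm gives the robot as it stands.
- The arm moves only by the tool jog_arm, never from a script. Its argument "motion" is a list of rows, each a list of 7 numbers: the turn, a rotation vector about the tool's x, y, z in degrees, then the shift along the tool's x, y, z in cm, then the closure in counts, from 0 (fully open) to 255 (shut). In form: [[rx, ry, rz, x, y, z, fingers], ...]. A call has 1 to 5 rows; each row is the pose to reach, as a shift and turn from the pose commanded when the call began, along the tool's axes at that moment; what a row does not reach only later rows make up. A row lasts 1/8 s, in which the tool goes at most 62.5 mm and 10.7 degrees, less where a joint would pass 70% of its speed; a pose out of reach is approached as far as the arm can. A call with a gripper value outside its range is refused whole. The fingers move at their own pace and stop on an object; "newtons" is the grip in N (left out, the last holds). Time passes only in rows, so rows that repeat a pose let the fingers close. It gives the time, the measured TCP pose, the force, the opening and the grip force at its end, in the units of the state.
- arm.state(): the state, without advancing time (a new reading comes with each control period).
- arm.get_image(name): name is "scene" or "top" or "wrist"; returns a dict with "color" (400x640x3 uint8, red, green, blue), "depth" (400x640 float32, m along the optical axis (not along the pixel's ray), 0 where there is no reading), "mtx" (3x3 intrinsics, pixels), "R" (3x3) and "t" (3): a world point X has camera coordinates R X + t. Camera axes: x right, y down, z forward; pixel columns grow to the right and rows downward; lengths in m; the calibration is good to about 2 mm. A picture is of the moment at which its call begins.
- arm.finish_job(): hands the job in; it is judged then, once.
Trained networks look in a picture, given as the dict that the camera call returned (one of the last four; its "shot" number tells which), for a name from the list of things; names that differ only in an ending like _2 or _b are one class to them, and where a whole thing is asked for, a point or a joint stands for the part that bears it (a point fixed in the world has none). Each returns a list of dicts, best first, with "score" (0 to 1); they miss things now and then, are a little off and sometimes report something else, mostly with a low value. They report only what shows in the picture. A call takes as long as a camera call. They do not tell look-alikes from the thing itself.
- arm.spot_in(picture, target): "bbox" ([left, top, right, bottom] in pixels, round what is visible of it).
The state is a dict: "clock": time; "q": joint angles; "qd": joint speeds; "joint_torque": joint torques, N m; "tcp_pos": TCP position; "eef_rot": TCP orientation; "contact_force": force on the tool from outside, world axes, zero at the start; "moment": the same for the moment, N m; "gripper_width": finger opening in m; "grasp_force": force on a finger pad.
Only numpy, scipy, OpenCV 4.12 (cv2) and the standard library are available. Lean on these libraries where they do the work, as an engineer would, in place of code of your own. Each camera call takes 0.05 s, during which the arm holds its last target. There are 200 camera calls.

### The job

Lock the tip box in its nest for pipetting: take the white vial off the nest and stand it in the white tray, push the tip box along the nest until it is home against the end stop and both dowels, then turn the cam lever until the cam has taken up the gap and holds the box lightly, its sprung slide giving just a millimetre or two, and leave it there: forced further, the lever crushes the box. Leave everything else standing where it is.

Things in the scene. Friction and masses are not known exactly. Their poses are not given: they have to be found in the camera images.
- nest: Fixed aluminium base plate, 8 mm thick (top at z = 8 mm). Origin: on its underside at the centre of the seat. Its +x points away from the robot (to the dowels), +y to the left (to the end stop), turned up to 0.15 rad. It spans x -90 to +66, y -83 to +82 mm; a narrower runway, x -55 to +51 mm, continues it to y = -158 mm.
- stop_face (a point): Centre of the end stop's face, which looks to the nest's -y and lies at nest (0, +58, 25) mm. The stop is a steel block 60 mm long in x, 14 mm thick, rising to z = 38 mm.
- fence: Fixed steel bar with two upright dowels, 14 mm in diameter, top at z = 38 mm, at fence x = 0, y = -36 and +36 mm. Origin: midway between the dowel axes, at worktop height; axes parallel to the nest's. Set anew each time: origin at nest x = 45 to 53 mm, y = 0. With the box home its centre lies at fence x = -48.5 mm.
- cam_lever (a joint): Lever angle (rad), range -0.1 to 2.9, counter-clockwise from above; closes as it grows. Starts open (0.1 to 0.6), stays where left (0.14 N m, 2 N at the knob). The lever points 125 deg + angle counter-clockwise from nest +x. The cam's front (+x) lies 19 - 11*cos(angle) mm ahead of the pivot: it meets a home box at about 1.2 to 2.0.
- cam_pivot (a point): On the cam's upright axis, at nest (-61, +9, 45) mm while nothing presses the cam. The cam is a steel disc of radius 19 mm, z 14 to 34 mm, its centre 11 mm off this axis; hub 20 mm in diameter, top at z = 51 mm.
- cam_slide (a joint): How far (m) the small sprung slide that carries the cam and lever has been pressed back towards nest -x: 0 until the cam bears on a box that is home, then 6 N per mm (about 3 N per 0.05 rad of lever). A proper light hold, read with nothing pushing on the lever, is 0.5 to 3.5 mm (lever 0.05 to 0.3 rad past first touch), ideally 1 to 2; stop at 8 mm.
- lever_knob (a point): Centre of the upright black knob at the end of the lever: 16 mm in diameter, z 34 to 74 mm, its axis 68 mm from the pivot. The arm between is a bar 12 mm wide, z 36 to 45 mm.
- tip_box_center (a point): Centre (half-way up) of the tip box: yellow, clear fixed lid, 70 mm high, about 0.3 kg, loose. Contact sides at +42 and -41.5 mm along its x, 58 mm either way along its y (lid 59): too wide to grasp. A 6 mm latch tab on its -x side faces the dowels. Starts on the runway at nest y -125 to -112 mm, x -16 to -8 mm; home is y = 0.
- tip_box: The same tip box; origin at the centre of its underside, axes half a turn (within 0.12 rad) from the nest's.
- vial_center (a point): Centre (half-way up) of the white vial, 66 mm high, loose, standing in the seat of the nest. Body 36 mm in diameter up to 46 mm above its foot, cap 22 mm in diameter from 46 to 66 mm.
- vial: The same vial; origin at the centre of its foot.
- tray: Fixed shallow white tray, 110 mm along its x, 150 mm along its y, 25 mm high, walls and floor 3 mm thick, left of the nest. Origin: centre of its underside. A small white pot stands near its left (+y) end; its right part is free.
- pot: Bystander: small white pot with lid in the tray, 35 mm in diameter, 50 mm high; origin at its foot.
- teal_bottle: Bystander: reagent bottle with teal cap behind the runway, 37 mm in diameter, 72 mm high; origin at its foot.
- dropper: Bystander: dropper bottle with black cap by the right end of the runway, 25 mm in diameter, 68 mm high; origin at its foot.
- clear_vial: Bystander: small white bottle behind the fence, 34 mm in diameter, 58 mm high; origin at its foot.
- flask: Bystander: conical flask left of the tray, 64 mm in diameter, 78 mm high; origin at its foot.
Not all that is in view belongs to the job. Leave any green or pink look-alike of the vial alone.

How it is judged:
On the way, in this order (a step that is already met when the one before it is completed fails the run):
1. the vial stands upright in the tray (x of vial_center in the frame of tray between -0.052 and 0.052 m and y of vial_center in the frame of tray between -0.072 and 0.072 m and z of vial_center in the frame of tray between 0.031 and 0.041 m and angle between vial's own z axis and vertical below 0.15 rad), for 0.2 s.
2. the tip box is home at the end stop (y of tip_box_center in the frame of nest between -0.004 and 0.003 m), for 0.2 s.
At the end, for the whole second after the job is handed in: Tip box flat and square (0.03 rad) on the nest against both dowels (within 2.5 mm) and the end stop (3 mm); the cam bears on it with 2 to 25 N; the vial stands upright (0.15 rad) on the tray floor; box and vial at rest (all of step 1 and x of tip_box_center in the frame of fence between -0.051 and -0.046 m and y of tip_box_center in the frame of nest between -0.003 and 0.0025 m and angle between the x axis of tip_box and the x axis of nest, either way round below 0.03 rad and height (world z) of tip_box_center below 0.047 m and angle between tip_box's own z axis and vertical below 0.05 rad and contact force between cam_lever and tip_box between 2 and 25 N and linear speed of tip_box below 0.01 m/s and linear speed of vial below 0.02 m/s); the robot touches nothing.
It fails at once if the cam is forced onto the tip box with more than 40 N (contact force between cam_lever and tip_box above 40 N).
It fails at once if the tip box is tipped (angle between tip_box's own z axis and vertical above 0.25 rad).
It fails at once if the vial is tipped over (angle between vial's own z axis and vertical above 0.8 rad).
It fails at once if a bystander (pot, teal bottle, dropper bottle, small bottle, flask) is shifted more than 15 mm or knocked over (distance of any of pot, teal_bottle, dropper, clear_vial, flask from where it was at the start of the episode above 0.015 m or angle between any of pot, teal_bottle, dropper, clear_vial, flask's own z axis and vertical above 0.5 rad).
It also fails if it takes over 64 s, if anything falls off the work surface, if the arm or the gripper's body presses on something with over 40 N, if the wrist force passes 120 N, or if a joint passes its speed limit or range.

## Working session

There is one attempt and no reset: what is moved stays moved. The work goes in short steps, Python scripts to look and compute and a tool call to move; the robot and the scene stay as the last step left them, time stands still between calls to the robot, and variables do not carry over. Pictures are saved under pics/ and viewed, at most 10 in all, crops included, and the job is handed in when it is done.

Besides the shell and the picture viewer there is one more tool, called after "Emit:" as a command line: name --pt "numbers of a row" for each row, then --argument value for the rest. jog_arm: Moves the arm, as the interface text tells. Its arguments: {"type":"object","properties":{"motion":{"type":"array","items":{"type":"array","items":{"type":"number"}}},"newtons":{"type":"number"}},"required":["motion"]}

```bash
ls; mkdir -p pics
cat > h.py <<'E'
from station import arm
import numpy as np, cv2
def shot(n,f=None):
    p=arm.get_image(n)
    if f: cv2.imwrite('pics/'+f,p['color'][:,:,::-1])
    return p
def cloud(p):
    d=p['depth'];v,u=np.mgrid[:400,:640];K=p['mtx']
    c=np.stack([(u-K[0,2])/K[0,0]*d,(v-K[1,2])/K[1,1]*d,d],-1)
    w=(c-p['t'])@p['R']; w[d==0]=np.nan
    return w
def pix(p,X):
    c=p['R']@np.array(X)+p['t'];q=p['mtx']@c;return q[:2]/q[2]
E
python3 - <<'E'
from h import *
s=arm.state();print(s)
for n in ['top','scene']:
    p=shot(n,n+'1.png');print(n,p['R'].round(3).tolist(),p['t'].round(3),p['mtx'].round(1).tolist())
    w=cloud(p)
    for t in ['nest','fence','cam_lever','lever_knob','tip_box','vial','tray','pot','teal_bottle','dropper','clear_vial','flask']:
        for r in arm.spot_in(p,t)[:2]:
            b=r['bbox'];u,v=int((b[0]+b[2])/2),int((b[1]+b[3])/2)
            print(n,t,round(r['score'],2),np.round(b).tolist(),w[v,u].round(3))
E
```

```text
pics
{'clock': 0.0, 'q': array([-1.41040339e+00,  1.31142556e-01,  1.48928950e+00, -8.49552725e-06,
        1.52303760e+00, -8.54165091e-02]), 'qd': array([ 0.00091904,  0.00044135,  0.0018439 , -0.00133268, -0.00121706,
        0.00067482]), 'joint_torque': array([ 1.95726127e-03, -5.69402111e+01, -5.00543475e+01, -9.29852445e-05,
        1.49800954e-02, -1.77044666e-05]), 'tcp_pos': array([ 0.14592321, -0.58140117,  0.23024996]), 'eef_rot': array([-9.37683594e-04,  9.92456255e-01,  1.22595685e-01, -3.94142718e-05]), 'contact_force': array([-0.3507816 , -0.12336703,  0.22912172]), 'moment': array([ 0.02675601, -0.0047836 ,  0.03831476]), 'grasp_force': 0.0, 'gripper_width': 0.08561920773717979}
top [[0.039, -0.999, -0.006], [-0.979, -0.036, -0.199], [0.199, 0.014, -0.98]] [0.099 0.568 1.19 ] [[487.4, 0.0, 318.8], [0.0, 487.4, 211.8], [0.0, 0.0, 1.0]]
top nest 0.67 [316.0, 195.0, 401.0, 258.0] [0.54  0.015 0.004]
top nest 0.29 [338.0, 211.0, 357.0, 222.0] [0.551 0.049 0.077]
top fence 0.74 [330.0, 195.0, 370.0, 206.0] [0.609 0.039 0.006]
top cam_lever 0.86 [318.0, 235.0, 352.0, 256.0
[... 1224 characters left out ...]
73 0.068 0.041]
scene lever_knob 0.78 [343.0, 205.0, 357.0, 225.0] [0.474 0.06  0.034]
scene lever_knob 0.33 [338.0, 202.0, 358.0, 226.0] [0.486 0.052 0.031]
scene tip_box 0.96 [344.0, 166.0, 394.0, 208.0] [ 0.5   -0.034  0.077]
scene vial 0.74 [327.0, 186.0, 339.0, 215.0] [0.548 0.052 0.043]
scene vial 0.63 [420.0, 172.0, 436.0, 189.0] [ 0.464 -0.248  0.036]
scene tray 0.57 [225.0, 229.0, 300.0, 279.0] [0.517 0.312 0.001]
scene pot 0.63 [239.0, 245.0, 249.0, 264.0] [0.498 0.374 0.041]
scene dropper 0.53 [405.0, 178.0, 416.0, 201.0] [ 0.47  -0.181  0.027]
scene dropper 0.35 [198.0, 258.0, 226.0, 291.0] [0.48  0.469 0.043]
scene clear_vial 0.67 [295.0, 182.0, 307.0, 203.0] [0.651 0.087 0.035]
```

Run:
```python
import cv2
a=cv2.imread('pics/top1.png')[165:275,165:470]
cv2.imwrite('pics/a.png',cv2.resize(a,(793,286),interpolation=cv2.INTER_CUBIC))
```

```text
(no output)
```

View pics/a.png

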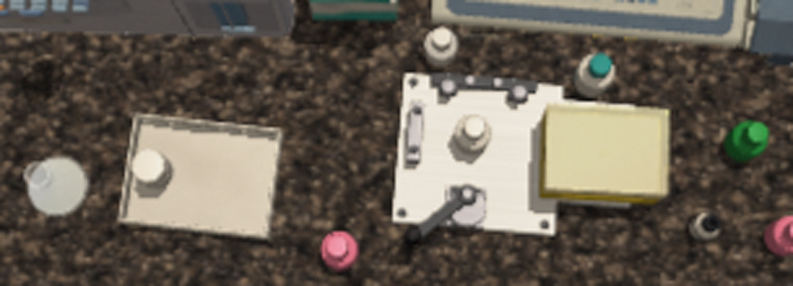

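```bash
cat >> h.py <<'E'
from scipy.spatial.transform import Rotation as Ro
def goal(pos,yaw):
    "row to reach TCP pos, pointing down, tool x at world yaw (deg)"
    s=arm.state();q=s['eef_rot'];A=Ro.from_quat([q[1],q[2],q[3],q[0]]).as_matrix()
    a=np.radians(yaw);x=np.array([np.cos(a),np.sin(a),0]);z=np.array([0,0,-1.])
    B=np.stack([x,np.cross(z,x),z],1)
    r=np.degrees(Ro.from_matrix(A.T@B).as_rotvec());t=A.T@(np.array(pos)-s['tcp_pos'])*100
    print('row',r.round(2).tolist(),t.round(2).tolist())
E
python3 - <<'E'
from h import *
p=shot('wrist');s=arm.state();q=s['eef_rot'];A=Ro.from_quat([q[1],q[2],q[3],q[0]]).as_matrix()
cam=-p['R'].T@p['t'];print('cam in tool',A.T@(cam-s['tcp_pos']),(p['R']@A).round(2).tolist(),p['mtx'][0,0])
goal([0.49,0.03,0.33],90)
E
```

```text
cam in tool [ 0.07088258  0.0001564  -0.14203133] [[-0.0, 1.0, -0.0], [-0.96, -0.0, -0.28], [-0.28, 0.0, 0.96]] 352.78513254268194
row [-0.0, -0.0, -75.92] [48.25, -50.99, -9.87]
```

Emit:
jog_arm --pt "0 0 -10 4.8 -5 -9.8 0" --pt "0 0 -20 9 -9.5 -9.8 0" --pt "0 0 -76 48.3 -51 -9.8 0" --pt "0 0 -76 48.3 -51 -9.8 0" --pt "0 0 -76 48.3 -51 -9.8 0"

```text
clock: 1.98
tcp_pos: [0.2837, -0.3367, 0.3163]
eef_rot: [0.0, 0.836, 0.549, 0.0]
contact_force: [0.8, 1.0, 1.1]
gripper_width: 0.0855
grasp_force: 0.0
```

Run:
```python
from h import *
goal([0.52,0.03,0.31],90)
```

```text
row [0.05, 0.03, -23.36] [43.03, 7.15, 0.62]
```

Emit:
jog_arm --pt "0 0 -23.4 43 7.1 0.6 0" --pt "0 0 -23.4 43 7.1 0.6 0" --pt "0 0 -23.4 43 7.1 0.6 0" --pt "0 0 -23.4 43 7.1 0.6 0" --pt "0 0 -23.4 43 7.1 0.6 0"

```text
clock: 2.6
tcp_pos: [0.4545, -0.0746, 0.3121]
eef_rot: [0.001, 0.709, 0.705, 0.0]
contact_force: [0.4, -0.4, 0.5]
gripper_width: 0.085
grasp_force: 0.0
```

Emit:
jog_arm --pt "0 0 0 12 0 0 90" --pt "0 0 0 12 0 0 90" --pt "0 0 0 12 0 0 90"

```text
clock: 2.98
tcp_pos: [0.4539, 0.0472, 0.3118]
eef_rot: [-0.0, 0.707, 0.708, 0.0]
contact_force: [-0.5, -0.5, -0.1]
gripper_width: 0.0555
grasp_force: 0.0
```

Run:
```python
from h import *
p=shot('wrist','w1.png');w=cloud(p);np.savez('w1.npz',w=w,c=p['color'],R=p['R'],t=p['t'],K=p['mtx'])
print(arm.state()['tcp_pos'])
for t in ['nest','fence','cam_lever','lever_knob','tip_box','vial','tray']:
    for r in arm.spot_in(p,t)[:2]:
        b=r['bbox'];u,v=int((b[0]+b[2])/2),int((b[1]+b[3])/2)
        print(t,round(r['score'],2),np.round(b).tolist(),w[v,u].round(3))
goal([0.54,0.04,0.31],90)
```

```text
[0.45406469 0.04507511 0.31180754]
nest 0.81 [317.0, 94.0, 462.0, 275.0] [0.542 0.013 0.008]
fence 0.59 [430.0, 122.0, 466.0, 210.0] [0.612 0.04  0.017]
cam_lever 0.67 [311.0, 104.0, 368.0, 176.0] [0.475 0.074 0.045]
lever_knob 0.61 [310.0, 112.0, 367.0, 173.0] [0.474 0.071 0.044]
tip_box 0.62 [357.0, 209.0, 435.0, 317.0] [0.482 0.058 0.331]
vial 0.9 [382.0, 333.0, 400.0, 366.0] [ 0.553 -0.218  0.036]
vial 0.89 [320.0, 356.0, 345.0, 375.0] [ 0.47  -0.252  0.028]
row [-0.0, 0.0, -0.42] [-0.16, 8.57, 0.17]
```

View pics/w1.png

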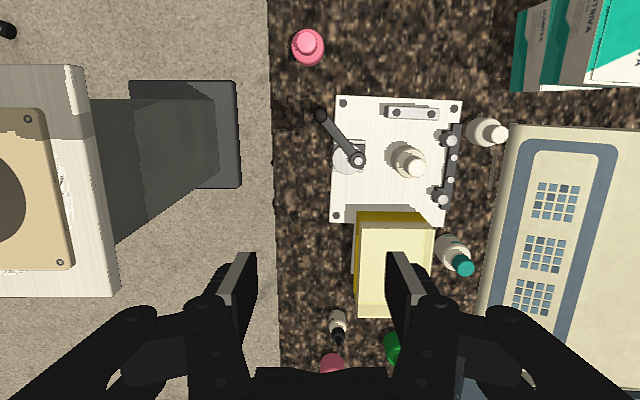

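```bash
cat >> h.py <<'E'
def comps(w,zlo,zhi,box,mina=8):
    x0,x1,y0,y1=box
    m=((w[...,2]>zlo)&(w[...,2]<zhi)&(w[...,0]>x0)&(w[...,0]<x1)&(w[...,1]>y0)&(w[...,1]<y1)).astype(np.uint8)
    n,l=cv2.connectedComponents(m,connectivity=4)
    for i in range(1,n):
        P=w[l==i]
        if len(P)>=mina:
            c,sz,a=cv2.minAreaRect((P[:,:2]*1000).astype(np.float32))
            v=np.argwhere(l==i).mean(0)
            print(zlo,'px',v[::-1].round(),'n',len(P),'mean',(P.mean(0)*1000).round(1),'rect',np.round(c,1),np.round(sz,1),round(a,1))
E
python3 - <<'E'
from h import *
w=np.load('w1.npz')['w'];B=(.42,.68,-.2,.2)
for lo,hi in [(.004,.012),(.034,.042),(.042,.048),(.048,.055),(.055,.068),(.069,.084)]: comps(w,lo,hi,B,10)
E
```

```text
0.004 px [389. 159.] n 10935 mean [540.9  44.    7.5] rect [542.9  -0.7] [244.2 154.8] 87.5
0.004 px [470. 128.] n 67 mean [638.8  84.5   8.1] rect [640.8  85.1] [31.2 11.3] 69.9
0.004 px [440. 240.] n 70 mean [616.4 -64.6   7.8] rect [617.4 -66.5] [34.4 12. ] 46.2
0.004 px [335. 313.] n 50 mean [ 475.  -178.3    8.4] rect [ 474.6 -179.4] [22.4  7.1] 14.0
0.034 px [307.  48.] n 478 mean [439.1 171.5  38. ] rect [438.4 174.3] [34.3 34.7] 46.5
0.034 px [413. 113.] n 652 mean [559.  103.8  37.6] rect [559.5 103.7] [14.  60.1] 87.4
0.034 px [485. 132.] n 49 mean [644.4  82.4  37.6] rect [645.3  82.4] [18.9  7.4] 79.9
0.034 px [451. 140.] n 114 mean [605.7  72.8  37. ] rect [606.4  72.7] [12.9 13.6] 4.6
0.034 px [408. 148.] n 15 mean [556.1  64.   39.1] rect [556.3  64.1] [10.6  1.4] 7.5
0.034 px [397. 156.] n 34 mean [543.7  54.2  38. ] rect [543.9  52.8] [21.8  3.8] 66.5
0.034 px [493. 169.] n 94 mean [660.4  38.7  36.8] rect [660.2  37.7] [49.7  1.8] 87.4
0.034 px [442. 199.] n 101 mean [602.5   1.2  37. ] rect [602.8   1.1] [13.  12.8] 24.8
0.034 px [390. 218.] n 138 mean [539.9 -23.6
[... 2773 characters left out ...]
 [408. 162.] n 63 mean [551.6  51.2  61.8] rect [552.8  50.1] [21.1  8.7] 59.3
0.055 px [384. 237.] n 371 mean [529.2 -39.9  61.6] rect [513.8 -61.1] [143.1  67.1] 53.7
0.055 px [458. 260.] n 112 mean [621.  -69.4  61.6] rect [622.2 -71.1] [21.7 10. ] 43.8
0.055 px [338. 342.] n 40 mean [ 476.5 -186.5   62.1] rect [ 476.6 -186.9] [5.7 5.4] 64.0
0.069 px [320. 115.] n 174 mean [452.5 102.6  72.9] rect [452.9 102.5] [14.4 14.8] 89.7
0.069 px [416. 167.] n 295 mean [558.   47.3  73. ] rect [558.5  47.2] [20.5 19.7] 2.5
0.069 px [387. 262.] n 3990 mean [531.7 -65.1  76.8] rect [541.  -80.9] [117.3  83.9] 89.2
0.069 px [465. 268.] n 234 mean [626.  -75.   71.2] rect [626.4 -75.4] [20.4 20.5] 37.3
```

Run:
```python
from h import *
p=shot('top');w=cloud(p);B=(.42,.62,.2,.42)
for lo,hi in [(.001,.012),(.016,.030),(.044,.056)]: comps(w,lo,hi,B,30)
goal([0.5585,0.047,0.13],87.3)
```

```text
0.001 px [243. 232.] n 1532 mean [511.9 318.4   4.2] rect [512.  321.9] [143.2 103.1] 86.0
0.016 px [221. 238.] n 126 mean [490.9 373.   23.2] rect [487.7 372.2] [143.8  73.8] 38.4
0.016 px [253. 216.] n 133 mean [552.5 293.6  23.2] rect [557.3 301.7] [153.1  58.4] 62.4
0.016 px [263. 250.] n 49 mean [463.2 261.5  23.3] rect [471.9 270.7] [46.1 40.7] 86.3
0.044 px [222. 228.] n 124 mean [512.7 366.6  51.8] rect [513.3 368.2] [31.8 32.1] 64.1
row [0.0, 0.0, 2.3] [0.53, 10.42, 18.17]
```

Emit:
jog_arm --pt "0 0 2.3 0.5 6 4 105" --pt "0 0 2.3 0.5 10.4 9 105" --pt "0 0 2.3 0.5 10.4 14 105" --pt "0 0 2.3 0.5 10.4 18.2 105" --pt "0 0 2.3 0.5 10.4 18.2 105"

```text
clock: 4.05
tcp_pos: [0.5549, 0.0473, 0.1252]
eef_rot: [-0.003, 0.723, 0.691, -0.003]
contact_force: [-0.5, -0.4, 0.5]
gripper_width: 0.0502
grasp_force: 0.0
```

Run:
```python
from h import *
goal([0.5585,0.047,0.025],87.3)
```

```text
row [-0.51, 0.02, 0.05] [-0.01, 0.45, 10.02]
```

Emit:
jog_arm --pt "0 0 0 0 0 3 105" --pt "0 0 0 0 0 6 105" --pt "0 0 0 0 0 8.5 105" --pt "0 0 0 0 0 10.3 105" --pt "0 0 0 0 0 10.3 105"

```text
clock: 4.68
tcp_pos: [0.5582, 0.0478, 0.0269]
eef_rot: [-0.0, 0.723, 0.691, -0.0]
contact_force: [-0.6, -0.9, 1.3]
gripper_width: 0.0503
grasp_force: 0.0
```

Emit:
jog_arm --pt "0 0 0 0 0 0 200" --pt "0 0 0 0 0 0 200" --pt "0 0 0 0 0 0 200" --pt "0 0 0 0 0 0 200" --newtons 30

```text
clock: 5.18
tcp_pos: [0.5596, 0.0479, 0.0285]
eef_rot: [0.001, 0.723, 0.691, 0.001]
contact_force: [-0.5, -0.7, 6.8]
gripper_width: 0.0354
grasp_force: 30.5
```

Run:
```python
from h import *
s=arm.state();print(s['tcp_pos'],s['gripper_width'],s['grasp_force'],s['contact_force'])
```

```text
[0.55964482 0.04789276 0.02845468] 0.03540190949374536 30.545852780342102 [-0.48435888 -0.7057763   6.80212109]
```

Emit:
jog_arm --pt "0 0 0 0 0 -2 200" --pt "0 0 0 0 0 -5 200" --pt "0 0 0 0 0 -8 200" --pt "0 0 0 3 -0.8 -9 200" --pt "0 0 0 8 -2 -9 200"

```text
clock: 5.8
tcp_pos: [0.5434, 0.1286, 0.12]
eef_rot: [0.001, 0.724, 0.69, 0.002]
contact_force: [0.8, 0.5, -0.4]
gripper_width: 0.035
grasp_force: 30.1
```

Emit:
jog_arm --pt "0 0 0 5 -1.3 0 200" --pt "0 0 0 10 -2.5 0 200" --pt "0 0 0 14.5 -3.6 0 200" --pt "0 0 0 15.8 -3.9 1 200" --pt "0 0 0 15.8 -3.9 3 200"

```text
clock: 6.42
tcp_pos: [0.5108, 0.2892, 0.0875]
eef_rot: [0.001, 0.722, 0.692, 0.001]
contact_force: [0.4, -0.4, -0.7]
gripper_width: 0.0352
grasp_force: 30.1
```

Run:
```python
from h import *
s=arm.state();print(s['tcp_pos'],s['gripper_width'],s['grasp_force'],s['contact_force'])
goal([.510,.287,.025],87.3)
```

```text
[0.51076684 0.28919135 0.08747757] 0.03515303749118284 30.10033428668976 [ 0.44180261 -0.41170562 -0.70105179]
row [0.14, -0.05, 0.21] [-0.23, -0.08, 6.25]
```

Emit:
jog_arm --pt "0 0 0 0 0 2.5 200" --pt "0 0 0 0 0 4.5 200" --pt "0 0 0 0 0 5.7 200" --pt "0 0 0 0 0 6.2 200" --pt "0 0 0 0 0 6.3 200"

```text
clock: 7.05
tcp_pos: [0.5105, 0.2883, 0.024]
eef_rot: [0.0, 0.723, 0.691, 0.0]
contact_force: [0.1, -0.6, 0.4]
gripper_width: 0.0349
grasp_force: 30.2
```

Emit:
jog_arm --pt "0 0 0 0 0 0.2 200" --pt "0 0 0 0 0 0.2 200"

```text
clock: 7.3
tcp_pos: [0.5109, 0.2887, 0.0235]
eef_rot: [0.0, 0.723, 0.691, 0.001]
contact_force: [-1.7, -2.5, 7.3]
gripper_width: 0.0351
grasp_force: 30.8
```

Emit:
jog_arm --pt "0 0 0 0 0 0 105" --pt "0 0 0 0 0 0 105" --pt "0 0 0 0 0 -1 105" --pt "0 0 0 0 0 -5 105" --pt "0 0 0 0 0 -11 105"

```text
clock: 7.92
tcp_pos: [0.5084, 0.2876, 0.1312]
eef_rot: [-0.001, 0.723, 0.691, -0.002]
contact_force: [0.9, 0.1, 0.2]
gripper_width: 0.0501
grasp_force: 0.0
```

Run:
```python
from h import *
p=shot('top','top2.png');w=cloud(p)
for lo,hi in [(.044,.058),(.058,.075)]: comps(w,lo,hi,(.42,.62,.2,.42),15)
p=shot('scene');w=cloud(p)
for lo,hi in [(.044,.058),(.058,.08)]: comps(w,lo,hi,(.42,.62,.2,.42),15)
goal([.51,.29,.16],90)
```

```text
0.044 px [221. 230.] n 89 mean [508.  369.   52.4] rect [507.7 370.2] [33.  20.2] 66.4
0.058 px [252. 229.] n 46 mean [510.5 286.9  67.3] rect [511.  286.6] [15.  19.3] 88.4
0.044 px [271. 237.] n 37 mean [503.7 291.2  51. ] rect [505.4 290.9] [19.8 12.1] 53.7
0.044 px [244. 248.] n 120 mean [508.  367.6  50.5] rect [510.7 365.7] [30.5 36.1] 48.1
0.058 px [271. 231.] n 59 mean [506.1 290.1  65.1] rect [506.7 289.2] [19.4 20.5] 53.7
row [0.7, -0.34, -2.59] [-0.07, -0.45, -1.91]
```

Run:
```python
from h import *
goal([.537,-.167,.17],87.3)
```

```text
row [0.69, -0.36, 0.11] [-45.59, 4.33, -3.13]
```

Emit:
jog_arm --pt "0 0 0 -5 0.5 -3.1 134" --pt "0 0 0 -11 1 -3.1 134" --pt "0 0 0 -17 1.6 -3.1 134" --pt "0 0 0 -23 2.2 -3.1 134" --pt "0 0 0 -29 2.8 -3.1 134"

```text
clock: 8.65
tcp_pos: [0.5251, -0.0045, 0.1637]
eef_rot: [0.001, 0.723, 0.691, 0.001]
contact_force: [0.8, 0.8, 0.0]
gripper_width: 0.0406
grasp_force: 0.0
```

Emit:
jog_arm --pt "0 0 0 -6 0.5 0 134" --pt "0 0 0 -12 1 0 134" --pt "0 0 0 -16.6 1.5 0 134" --pt "0 0 0 -16.6 1.5 0 134"

```text
clock: 9.15
tcp_pos: [0.5324, -0.1725, 0.1634]
eef_rot: [0.001, 0.724, 0.689, -0.0]
contact_force: [-0.1, 0.4, 0.7]
gripper_width: 0.0405
grasp_force: 0.0
```

Run:
```python
from h import *
p=shot('wrist','w2.png');w=cloud(p);np.savez('w2.npz',w=w)
for lo,hi in [(.034,.042),(.048,.055),(.072,.084)]: comps(w,lo,hi,(.42,.63,-.2,.13),20)
goal([.537,-.167,.06],87.3)
```

```text
0.034 px [430.  59.] n 314 mean [614.  -78.7  38.9] rect [617.  -78.4] [17.2 36.4] 14.5
0.048 px [442.  58.] n 56 mean [618.1 -79.1  51. ] rect [618.3 -79.5] [ 3.7 15.3] 22.1
0.048 px [251. 219.] n 293 mean [ 478.2 -186.6   51.1] rect [ 477.6 -187.7] [16.5 17. ] 60.2
0.072 px [328.  78.] n 21804 mean [540.9 -90.4  76.9] rect [541.1 -92.6] [95.1 84.1] 89.1
row [0.04, 0.01, -0.06] [0.38, 0.44, 10.31]
```

View pics/w2.png

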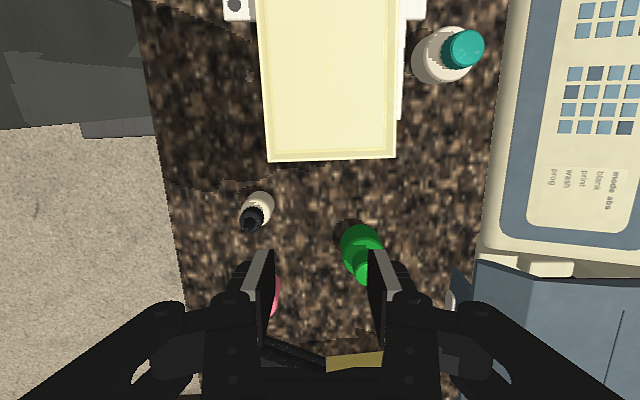

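Emit:
jog_arm --pt "0 0 0 0.4 0.4 3 134" --pt "0 5 0 0.4 0.4 7 134" --pt "0 10 0 0.4 0.4 11 134" --pt "0 10 0 0.4 0.4 14 134" --pt "0 10 0 0.4 0.4 14.3 134"

```text
clock: 9.82
tcp_pos: [0.5346, -0.1632, 0.0173]
eef_rot: [-0.063, 0.72, 0.688, 0.062]
contact_force: [-0.2, -0.2, 0.0]
gripper_width: 0.0405
grasp_force: 0.0
```

```bash
cat >> h.py <<'E'
N0=np.array([.5564,.0388]);ps=np.radians(-2.7);NR=np.array([[np.cos(ps),-np.sin(ps)],[np.sin(ps),np.cos(ps)]])
def tonest(P): return (np.array(P)[:2]-N0)@NR*1000
def axes():
    s=arm.state();q=s['eef_rot'];A=Ro.from_quat([q[1],q[2],q[3],q[0]]).as_matrix()
    print('tcp',s['tcp_pos'].round(4),'nest',tonest(s['tcp_pos']).round(1),'F',s['contact_force'].round(1),'t',round(s['clock'],2))
    M=A.T@np.block([[NR,np.zeros((2,1))],[np.zeros((1,2)),np.eye(1)]])
    print('nest x,y,z in tool:',M.T.round(3).tolist()); return M
E
python3 - <<'E'
from h import *
axes()
E
```

```text
tcp [ 0.5346 -0.1632  0.0173] nest [ -12.3 -202.8] F [-0.2 -0.2  0. ] t 9.82
nest x,y,z in tool: [[-0.002, 1.0, -0.005], [0.984, 0.003, 0.176], [0.176, -0.005, -0.984]]
```

Emit:
jog_arm --pt "0 0 0 0.8 0 0.15 134" --pt "0 0 0 1.6 0 0.3 134" --pt "0 0 0 2.4 0 0.43 134" --pt "0 0 0 3.4 0 0.6 134" --pt "0 0 0 4.4 0 0.79 134"

```text
clock: 10.45
tcp_pos: [0.5394, -0.1205, 0.0205]
eef_rot: [-0.059, 0.72, 0.688, 0.063]
contact_force: [-0.4, -4.9, 4.5]
gripper_width: 0.0404
grasp_force: 2.2
```

```bash
cat >> h.py <<'E'
def box(p,f=None):
    w=cloud(p);m=(w[...,2]>.070)&(w[...,2]<.084)&(w[...,0]>.44)&(w[...,0]<.61)&(w[...,1]>-.16)&(w[...,1]<.11)
    n,l,st,_=cv2.connectedComponentsWithStats(m.astype(np.uint8),connectivity=4)
    i=1+np.argmax(st[1:,4]);P=w[l==i]
    c,s,a=cv2.minAreaRect((P[:,:2]*1000).astype(np.float32))
    if s[0]<s[1]: a-=90
    n_=tonest(np.array(c)/1000)
    print('box',np.round(c,1),np.round(s,1),'yaw rel',round((a-90-np.degrees(ps)+90)%180-90,2),'nest',n_.round(1),'zmed',np.median(P[:,2]).round(4),'bbox',st[i])
E
python3 - <<'E'
from h import *
box(shot('top'))
box(shot('wrist','w3.png'));axes()
E
```

```text
box [544.6 -50.7] [117.4  84.2] yaw rel 0.16 nest [ -7.5 -89.9] zmed 0.0771 bbox [ 363  202   48   37 1549]
box [543. -71.] [78.8 84.7] yaw rel -89.79 nest [  -8.2 -110.3] zmed 0.0769 bbox [  167     0   325   293 90852]
tcp [ 0.5386 -0.1192  0.0196] nest [ -10.3 -158.7] F [ 1.1 -0.1 -0.4] t 10.55
nest x,y,z in tool: [[-0.003, 1.0, -0.0], [0.985, 0.003, 0.174], [0.174, 0.0, -0.985]]
```

Emit:
jog_arm --pt "0 0 0 1 0 0.18 134" --pt "0 0 0 2.1 0 0.37 134" --pt "0 0 0 3.2 0 0.56 134" --pt "0 0 0 4.3 0 0.76 134" --pt "0 0 0 5.4 0 0.95 134"

```text
clock: 11.18
tcp_pos: [0.5428, -0.067, 0.0209]
eef_rot: [-0.058, 0.721, 0.688, 0.064]
contact_force: [1.9, -5.7, 3.5]
gripper_width: 0.0406
grasp_force: 3.1
```

Run:
```python
from h import *
box(shot('top'));axes()
```

```text
box [547.8   3.5] [117.1  84.4] yaw rel -2.36 nest [ -6.9 -35.7] zmed 0.0774 bbox [ 340  200   50   38 1537]
tcp [ 0.5422 -0.0649  0.0204] nest [  -9.3 -104.3] F [ 1.2 -2.5  1.1] t 11.22
nest x,y,z in tool: [[-0.001, 1.0, 0.002], [0.985, 0.001, 0.174], [0.174, 0.002, -0.985]]
```

Run:
```python
from h import *
p=shot('wrist','w4.png');box(p);box(shot('top','top4.png'))
q=shot('scene','s4.png');a=q['color'][150:270,270:430,::-1];b=p['color'][:,:,::-1]
cv2.imwrite('pics/b.png',np.hstack([cv2.resize(b,(480,300)),cv2.resize(a,(320,240))[:, :320] if 0 else cv2.copyMakeBorder(cv2.resize(a,(320,240),interpolation=2),0,60,0,0,0)]))
```

```text
box [545.4 -15.7] [79.7 84.5] yaw rel 87.88 nest [ -8.5 -55. ] zmed 0.0769 bbox [  170     0   325   295 89620]
box [548.1   5.7] [116.9  85.4] yaw rel -2.24 nest [ -6.7 -33.4] zmed 0.0774 bbox [ 339  199   50   39 1539]
```

View pics/b.png

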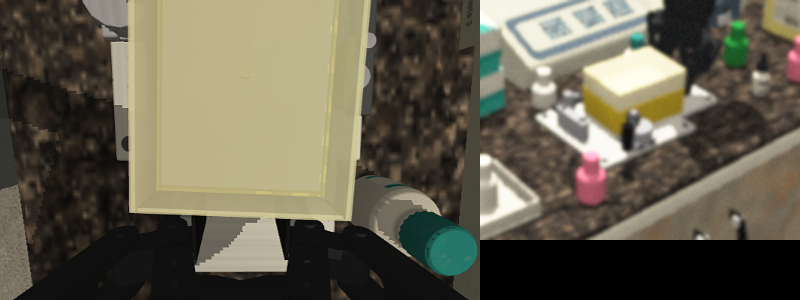

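Emit:
jog_arm --pt "0 0 0 0.3 -0.15 0.05 134" --pt "0 0 0 0.7 -0.3 0.12 134" --pt "0 0 0 1.1 -0.35 0.19 134"

```text
clock: 11.75
tcp_pos: [0.5377, -0.0543, 0.0193]
eef_rot: [-0.06, 0.72, 0.688, 0.063]
contact_force: [1.2, -2.5, -1.3]
gripper_width: 0.0408
grasp_force: 1.4
```

Run:
```python
from h import *
box(shot('top'));axes();box(shot('wrist'))
```

```text
box [548.4  17. ] [117.   84.9] yaw rel -5.12 nest [ -6.9 -22.2] zmed 0.0773 bbox [ 334  198   51   41 1529]
tcp [ 0.5377 -0.0537  0.0193] nest [-14.3 -93.3] F [ 1.2 -1.7 -1.3] t 11.8
nest x,y,z in tool: [[-0.002, 1.0, -0.001], [0.985, 0.002, 0.174], [0.174, -0.001, -0.985]]
box [544.9  -3.5] [79.8 84.9] yaw rel 85.13 nest [ -9.5 -42.8] zmed 0.0769 bbox [  177     0   342   300 89999]
```

Emit:
jog_arm --pt "0 0 0 -0.8 0.3 -0.14 134" --pt "0 0 0 -0.8 1.5 -0.14 134" --pt "0 0 0 0.2 1.5 0.04 134" --pt "0 0 0 0.8 1.5 0.14 134" --pt "0 0 0 1.2 1.5 0.21 134"

```text
clock: 12.48
tcp_pos: [0.5545, -0.043, 0.0201]
eef_rot: [-0.059, 0.72, 0.688, 0.063]
contact_force: [3.7, -4.2, 0.5]
gripper_width: 0.0405
grasp_force: 2.2
```

Run:
```python
from h import *
box(shot('top'));axes();box(shot('wrist'))
```

```text
box [550.1  27.7] [116.8  85. ] yaw rel -0.87 nest [ -5.8 -11.4] zmed 0.0773 bbox [ 331  199   49   37 1531]
tcp [ 0.5544 -0.0425  0.0201] nest [  1.8 -81.3] F [ 2.6 -3.5  0.9] t 12.53
nest x,y,z in tool: [[-0.002, 1.0, 0.001], [0.985, 0.002, 0.173], [0.173, 0.002, -0.985]]
box [547.8   6.2] [78.6 84.6] yaw rel 89.58 nest [ -7.  -32.9] zmed 0.0769 bbox [  128     0   325   294 90567]
```

Emit:
jog_arm --pt "0 0 0 0.4 0 0.07 134" --pt "0 0 0 0.75 0 0.13 134" --pt "0 0 0 0.95 0 0.16 134" --pt "0 0 0 1.05 0 0.18 134"

```text
clock: 13.08
tcp_pos: [0.5547, -0.0327, 0.02]
eef_rot: [-0.059, 0.72, 0.688, 0.063]
contact_force: [3.0, -4.9, 1.0]
gripper_width: 0.0405
grasp_force: 2.3
```

Run:
```python
from h import *
box(shot('top'));axes();box(shot('wrist'))
```

```text
box [550.3  37.4] [117.1  84.8] yaw rel 0.02 nest [-6.  -1.6] zmed 0.0773 bbox [ 327  199   49   37 1531]
tcp [ 0.5546 -0.0326  0.02  ] nest [  1.6 -71.4] F [ 3.8 -3.9  0.6] t 13.12
nest x,y,z in tool: [[-0.002, 1.0, 0.001], [0.985, 0.002, 0.173], [0.173, 0.001, -0.985]]
box [548.5  15.8] [78.7 84.7] yaw rel -89.92 nest [ -6.8 -23.3] zmed 0.0769 bbox [  128     0   326   293 90944]
```

Emit:
jog_arm --pt "0 0 0 0.1 0 0.02 134" --pt "0 0 0 0.15 0 0.03 134"

```text
clock: 13.42
tcp_pos: [0.5547, -0.0313, 0.02]
eef_rot: [-0.059, 0.72, 0.688, 0.063]
contact_force: [2.7, -4.6, -0.1]
gripper_width: 0.0406
grasp_force: 2.4
```

Emit:
jog_arm --pt "0 0 0 0.05 0 0.01 134" --pt "0 0 0 0.1 0 0.02 134"

```text
clock: 13.68
tcp_pos: [0.5548, -0.0303, 0.02]
eef_rot: [-0.059, 0.72, 0.688, 0.063]
contact_force: [3.6, -3.9, 1.7]
gripper_width: 0.0404
grasp_force: 2.4
```

Emit:
jog_arm --pt "0 0 0 0.05 0 0.01 134" --pt "0 0 0 0.1 0 0.02 134"

```text
clock: 13.92
tcp_pos: [0.5548, -0.0293, 0.02]
eef_rot: [-0.059, 0.72, 0.688, 0.063]
contact_force: [3.3, -5.2, 1.4]
gripper_width: 0.0408
grasp_force: 2.4
```

Run:
```python
from h import *
p=shot('top');box(p);axes();comps(cloud(p),.033,.043,(.5,.62,.08,.13),15)
```

```text
box [550.8  40.8] [116.9  84.5] yaw rel 0.04 nest [-5.7  1.8] zmed 0.0773 bbox [ 326  199   49   37 1539]
tcp [ 0.5548 -0.0292  0.02  ] nest [  1.6 -68. ] F [ 2.7 -3.9  1.5] t 13.97
nest x,y,z in tool: [[-0.002, 1.0, 0.001], [0.985, 0.002, 0.173], [0.173, 0.001, -0.985]]
0.033 px [324. 215.] n 112 mean [560.  106.1  38. ] rect [560.4 106.3] [13.8 58.8] 87.4
```

Emit:
jog_arm --pt "0 0 0 0.05 0 0.01 134" --pt "0 0 0 0.1 0 0.02 134"

```text
clock: 14.22
tcp_pos: [0.5549, -0.0287, 0.02]
eef_rot: [-0.059, 0.72, 0.688, 0.063]
contact_force: [2.1, -8.0, 2.0]
gripper_width: 0.0404
grasp_force: 4.0
```

Emit:
jog_arm --pt "0 0 0 0.05 0 0.01 134" --pt "0 0 0 0.05 0 0.01 134"

```text
clock: 14.48
tcp_pos: [0.5549, -0.0286, 0.02]
eef_rot: [-0.059, 0.72, 0.688, 0.063]
contact_force: [0.8, -8.6, 1.5]
gripper_width: 0.0405
grasp_force: 4.4
```

Emit:
jog_arm --pt "0 0 0 -1 0 -0.17 134" --pt "0 0 0 -2.5 0 -0.44 134" --pt "0 0 0 -1.6 0 -5.4 134" --pt "0 0 0 -0.6 0 -11.3 134" --pt "0 -10 0 0 0 -14.3 134"

```text
clock: 15.1
tcp_pos: [0.5539, -0.0559, 0.1635]
eef_rot: [0.002, 0.725, 0.689, -0.0]
contact_force: [0.5, 0.3, -1.6]
gripper_width: 0.0403
grasp_force: 0.0
```

Run:
```python
from h import *
box(shot('top'));axes()
goal([.4527,.1025,.15],42)
```

```text
box [550.7  42.5] [114.8  84.7] yaw rel -0.11 nest [-5.8  3.5] zmed 0.0773 bbox [ 326  199   48   37 1456]
tcp [ 0.5566 -0.0528  0.1684] nest [  4.5 -91.5] F [2.4 3.2 4.6] t 15.15
nest x,y,z in tool: [[0.0, 1.0, 0.01], [1.0, 0.0, -0.013], [-0.013, 0.01, -1.0]]
row [0.84, 0.47, 45.3] [15.05, -11.13, 1.53]
```

Emit:
jog_arm --pt "0 0 10 4 -3 0 134" --pt "0 0 20 8 -6 0 134" --pt "0 0 30 12 -9 0.5 134" --pt "0 0 40 15 -11.2 1 134" --pt "0 0 45.3 15 -11.2 1.5 134"

```text
clock: 15.78
tcp_pos: [0.4462, 0.1044, 0.1446]
eef_rot: [-0.001, 0.933, 0.359, -0.001]
contact_force: [0.3, -0.5, 0.5]
gripper_width: 0.0403
grasp_force: 0.0
```

Run:
```python
from h import *
p=shot('wrist');comps(cloud(p),.066,.08,(.42,.50,.05,.14),20)
goal([.4527,.1025,.050],42)
```

```text
0.066 px [329. 208.] n 482 mean [453.1 103.4  72.6] rect [452.7 102.9] [14.8 14.8] 42.2
row [-0.11, 0.08, -0.19] [0.4, 0.51, 9.4]
```

Emit:
jog_arm --pt "0 0 0 0.4 0.5 1 134" --pt "0 0 0 0.4 0.5 4 134" --pt "0 0 0 0.4 0.5 7 134" --pt "0 0 0 0.4 0.5 9.4 134" --pt "0 0 0 0.4 0.5 9.4 134"

```text
clock: 16.45
tcp_pos: [0.4525, 0.1008, 0.0487]
eef_rot: [-0.001, 0.933, 0.36, -0.003]
contact_force: [-0.8, 0.4, -0.0]
gripper_width: 0.0403
grasp_force: 0.0
```

Emit:
jog_arm --pt "0 0 0 0 0 0 230" --pt "0 0 0 0 0 0 230" --pt "0 0 0 0 0 0 230" --pt "0 0 0 0 0 0 230" --newtons 30

```text
clock: 16.95
tcp_pos: [0.454, 0.1032, 0.0527]
eef_rot: [-0.001, 0.933, 0.36, 0.0]
contact_force: [-8.3, 8.7, 4.7]
gripper_width: 0.0146
grasp_force: 29.6
```

```bash
cat >> h.py <<'E'
def lever():
    s=arm.state();d=tonest(s['tcp_pos'])-[-61,9];f=np.degrees(np.arctan2(d[1],d[0]))%360
    print('tcp',s['tcp_pos'].round(4),'r',np.hypot(*d).round(1),'lever',np.radians(f-125).round(3),'F',s['contact_force'].round(1),'w',s['gripper_width'].round(4),'t',s['clock'])
def arc(angs,r=68):
    s=arm.state();q=s['eef_rot'];A=Ro.from_quat([q[1],q[2],q[3],q[0]]).as_matrix()
    for a in angs:
        f=np.radians(125)+a;P=N0+NR@(np.array([-61+r*np.cos(f),9+r*np.sin(f)])/1000)
        print(a,(A.T@(np.array([*P,s['tcp_pos'][2]])-s['tcp_pos'])*100).round(2).tolist())
E
python3 - <<'E'
from h import *
lever();arc([.133,.3,.45,.6,.75,.9])
E
```

```text
Traceback (most recent call last):
  File "h.py", line 49, in lever
    print('tcp',s['tcp_pos'].round(4),'r',np.hypot(*d).round(1),'lever',np.radians(f-125).round(3),'F',s['contact_force'].round(1),'w',s['gripper_width'].round(4),'t',s['clock'])
                                                                                                                                       ^^^^^^^^^^^^^^^^^^^^^^^^
AttributeError: 'float' object has no attribute 'round'
```

```bash
sed -i "s/s\['gripper_width'\].round(4)/round(s['gripper_width'],4)/" h.py
python3 - <<'E'
from h import *
lever();arc([.133,.3,.45,.6,.75,.9])
E
```

```text
tcp [0.454  0.1032 0.0527] r 67.2 lever 0.109 F [-8.3  8.7  4.7] w 0.0146 t 16.95
0.133 [-0.16, -0.09, 0.0]
0.3 [-1.29, -0.04, -0.0]
0.45 [-2.29, 0.17, -0.0]
0.6 [-3.25, 0.52, -0.01]
0.75 [-4.14, 1.01, -0.01]
0.9 [-4.95, 1.63, -0.01]
```

Emit:
jog_arm --pt "0 0 0 -1.1 -0.15 0 230" --pt "0 0 0 -2.1 0.05 0 230" --pt "0 0 0 -3.05 0.4 0 230" --pt "0 0 0 -3.95 0.9 0 230" --pt "0 0 0 -4.75 1.5 0 230"

```text
clock: 17.58
tcp_pos: [0.4273, 0.0602, 0.0524]
eef_rot: [-0.002, 0.933, 0.36, -0.001]
contact_force: [-16.3, 9.2, 13.3]
gripper_width: 0.0148
grasp_force: 31.4
```

Run:
```python
from h import *
lever();arc([.9,1,1.1,1.2,1.3,1.4,1.5])
```

```text
tcp [0.4273 0.0602 0.0524] r 69.2 lever 0.868 F [-16.3   9.2  13.3] w 0.0148 t 17.575
0.9 [-0.08, 0.24, -0.0]
1 [-0.57, 0.71, -0.0]
1.1 [-1.0, 1.23, -0.01]
1.2 [-1.38, 1.8, -0.01]
1.3 [-1.7, 2.4, -0.01]
1.4 [-1.97, 3.02, -0.01]
1.5 [-2.16, 3.68, -0.02]
```

Emit:
jog_arm --pt "0 0 0 -0.7 0.3 -0.2 230" --pt "0 0 0 -1.15 0.8 -0.3 230" --pt "0 0 0 -1.5 1.35 -0.3 230" --pt "0 0 0 -1.8 1.95 -0.3 230"

```text
clock: 18.08
tcp_pos: [0.4261, 0.0329, 0.0536]
eef_rot: [-0.002, 0.933, 0.36, -0.003]
contact_force: [-13.8, 5.1, -0.2]
gripper_width: 0.0145
grasp_force: 30.7
```

Run:
```python
from h import *
lever();arc([1.3,1.4,1.5,1.6,1.7,1.8]);box(shot('top'))
```

```text
tcp [0.4261 0.0329 0.0536] r 72.0 lever 1.257 F [-13.8   5.1  -0.2] w 0.0145 t 18.075
1.3 [0.22, 0.45, -0.0]
1.4 [-0.04, 1.08, -0.01]
1.5 [-0.23, 1.73, -0.01]
1.6 [-0.37, 2.39, -0.01]
1.7 [-0.43, 3.07, -0.01]
1.8 [-0.42, 3.75, -0.02]
box [554.6  41.3] [116.9  84.5] yaw rel 0.17 nest [-1.9  2.4] zmed 0.0773 bbox [326 197  49  34 986]
```

Emit:
jog_arm --pt "0 0 0 -0.1 0.5 0 230" --pt "0 0 0 -0.25 0.9 0 230" --pt "0 0 0 -0.4 1.4 0 230" --pt "0 0 0 -0.4 1.4 0 230"

```text
clock: 18.62
tcp_pos: [0.4321, 0.0187, 0.0537]
eef_rot: [-0.001, 0.933, 0.36, -0.004]
contact_force: [-14.2, -0.9, 4.2]
gripper_width: 0.0147
grasp_force: 31.0
```

Run:
```python
from h import *
lever();p=shot('scene','s6.png');w=cloud(p);comps(w,.06,.076,(.4,.5,-.03,.07),4);box(shot('top'))
```

```text
tcp [0.4321 0.0187 0.0537] r 71.3 lever 1.471 F [-14.2  -0.9   4.2] w 0.0147 t 18.625
0.06 px [372. 209.] n 50 mean [420.3  31.3  68. ] rect [418.8  32. ] [21.5 15.3] 43.2
box [556.8  41.1] [117.4  84.3] yaw rel 0.37 nest [0.3 2.3] zmed 0.0775 bbox [326 196  49  34 961]
```

Emit:
jog_arm --pt "0 0 0 0 0 0 150" --pt "0 0 0 0 0 0 150" --pt "0 0 0 0 0 -3 150" --pt "0 0 0 0 0 -8 134" --pt "0 0 0 0 0 -10 134"

```text
clock: 19.35
tcp_pos: [0.4378, 0.0189, 0.1587]
eef_rot: [0.001, 0.933, 0.359, 0.003]
contact_force: [0.6, 0.6, 0.1]
gripper_width: 0.0407
grasp_force: 0.0
```

```bash
cat >> h.py <<'E'
def top(w,lo,hi,bx):
    m=(w[...,2]>lo)&(w[...,2]<hi)&(w[...,0]>bx[0])&(w[...,0]<bx[1])&(w[...,1]>bx[2])&(w[...,1]<bx[3])
    c,s,a=cv2.minAreaRect((w[m][:,:2]*1000).astype(np.float32));print(m.sum(),np.round(c,1),np.round(s,1),'nest',tonest(np.array(c)/1000).round(1));return tonest(np.array(c)/1000)
def look(f=None):
    p=shot('wrist',f);w=cloud(p);k=top(w,.068,.078,(.40,.49,-.04,.13));h=top(w,.0485,.055,(.475,.51,.03,.07))
    d=k-h;print('lever',np.radians(np.degrees(np.arctan2(d[1],d[0]))%360-125).round(3),'L',np.hypot(*d).round(1))
    for b in [(.59,.62,.05,.09),(.585,.62,-.02,.02)]: top(w,.034,.041,b)
    box(p)
E
python3 - <<'E'
from h import *
look('w7.png');box(shot('top'));lever()
E
```

```text
411 [434.9  22.4] [15.  15.2] nest [-120.6  -22.1]
184 [502.7  46. ] [14.7 30. ] nest [-53.9   4.7]
lever 1.342 L 71.8
0 [0. 0.] [0. 0.] nest [-554.  -65.]
0 [0. 0.] [0. 0.] nest [-554.  -65.]
box [555.8  38.8] [117.2  84.3] yaw rel 0.07 nest [-0.6 -0. ] zmed 0.077 bbox [  309     0   237   166 23181]
box [556.6  41.2] [116.8  84.2] yaw rel 0.05 nest [0.1 2.4] zmed 0.0772 bbox [326 196  49  34 448]
tcp [0.4382 0.0189 0.1583] r 65.9 lever 1.51 F [ 1.   0.9 -0.3] w 0.0404 t 19.45
```

View pics/w7.png

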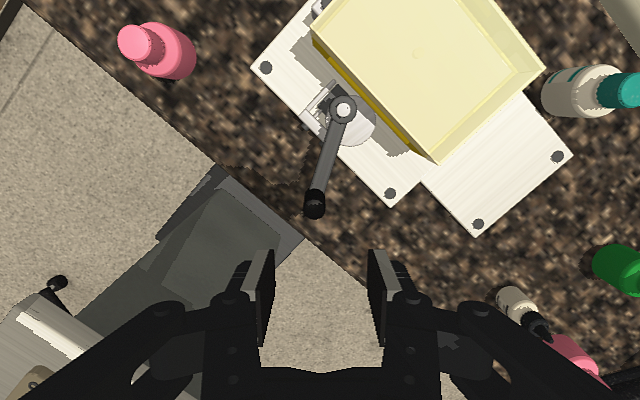

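Run:
```python
from h import *
p=shot('wrist');w=cloud(p)
comps(w[80:135,315:370],.047,.056,(.47,.52,.03,.07),20)
goal([.4349,.0224,.053],42)
```

```text
0.047 px [43. 11.] n 207 mean [512.6  51.   50.7] rect [512.6  50.6] [24.9  3.7] 87.3
0.047 px [27. 30.] n 408 mean [496.5  50.8  48.7] rect [496.2  50.6] [17.5 18.2] 42.1
row [0.18, -0.17, 0.12] [0.04, -0.42, 10.31]
```

Emit:
jog_arm --pt "0 0 0 0 -0.4 1 134" --pt "0 0 0 0 -0.4 5 134" --pt "0 0 0 0 -0.4 9 134" --pt "0 0 0 0 -0.4 10.3 134" --pt "0 0 0 0 -0.4 10.3 134"

```text
clock: 20.12
tcp_pos: [0.4311, 0.0223, 0.0499]
eef_rot: [-0.001, 0.933, 0.359, -0.002]
contact_force: [-0.3, 0.1, 1.1]
gripper_width: 0.0404
grasp_force: 0.0
```

Emit:
jog_arm --pt "0 0 0 0 0 0 230" --pt "0 0 0 0 0 0 230" --pt "0 0 0 0 0 0 230" --pt "0 0 0 0 0 0 230" --newtons 20

```text
clock: 20.62
tcp_pos: [0.4337, 0.0218, 0.0524]
eef_rot: [0.001, 0.933, 0.359, 0.001]
contact_force: [0.1, -2.7, 5.0]
gripper_width: 0.0152
grasp_force: 21.5
```

Run:
```python
from h import *
lever();arc([1.44,1.5,1.56,1.62,1.68,1.74])
```

```text
tcp [0.4337 0.0218 0.0524] r 68.6 lever 1.441 F [ 0.1 -2.7  5. ] w 0.0152 t 20.625
1.44 [0.06, 0.01, 0.0]
1.5 [-0.05, 0.4, 0.0]
1.56 [-0.14, 0.8, 0.0]
1.62 [-0.2, 1.2, 0.0]
1.68 [-0.24, 1.61, 0.0]
1.74 [-0.25, 2.02, 0.0]
```

Emit:
jog_arm --pt "0 0 0 -0.1 0.4 0 230" --pt "0 0 0 -0.2 0.8 0 230" --pt "0 0 0 -0.25 1.2 0 230" --pt "0 0 0 -0.25 1.2 0 230"

```text
clock: 21.12
tcp_pos: [0.4384, 0.012, 0.0516]
eef_rot: [-0.001, 0.933, 0.359, -0.0]
contact_force: [-5.3, 2.6, 8.0]
gripper_width: 0.0151
grasp_force: 21.9
```

Run:
```python
from h import *
lever();arc([1.56,1.62,1.68,1.74])
p=shot('wrist');w=cloud(p);box(p);comps(w,.047,.056,(.47,.51,.03,.07),20)
```

```text
tcp [0.4384 0.012  0.0516] r 69.3 lever 1.598 F [-5.3  2.6  8. ] w 0.0151 t 21.125
1.56 [0.17, -0.24, 0.0]
1.62 [0.11, 0.16, -0.0]
1.68 [0.07, 0.57, -0.0]
1.74 [0.06, 0.98, -0.0]
box [544.9  27.4] [94.8 63. ] yaw rel -0.03 nest [-10.9 -11.9] zmed 0.0769 bbox [  335     0   305   208 38772]
0.047 px [345. 105.] n 1289 mean [496.   51.   48.7] rect [496.1  50.5] [17.7 18.4] 88.2
```

Emit:
jog_arm --pt "0 0 0 -0.02 0.25 0 230" --pt "0 0 0 -0.03 0.5 0 230" --pt "0 0 0 -0.03 0.7 0 230" --pt "0 0 0 -0.03 0.7 0 230"

```text
clock: 21.68
tcp_pos: [0.4417, 0.0068, 0.0511]
eef_rot: [-0.001, 0.933, 0.359, -0.002]
contact_force: [-9.0, 1.7, 9.5]
gripper_width: 0.015
grasp_force: 22.3
```

Run:
```python
from h import *
lever()
p=shot('wrist');w=cloud(p);comps(w,.047,.056,(.47,.51,.03,.07),20)
```

```text
tcp [0.4417 0.0068 0.0511] r 69.7 lever 1.687 F [-9.   1.7  9.5] w 0.015 t 21.675
0.047 px [330. 103.] n 1335 mean [495.4  50.7  48.7] rect [495.3  50.7] [17.5 18.7] 79.3
```

Emit:
jog_arm --pt "0 0 0 0 0 0 150" --pt "0 0 0 0 0 0 134" --pt "0 0 0 0 0 -3 134" --pt "0 0 0 0 0 -8 134" --pt "0 0 0 0 0 -10 134"

```text
clock: 22.35
tcp_pos: [0.4449, 0.0059, 0.1545]
eef_rot: [0.001, 0.933, 0.359, 0.002]
contact_force: [0.6, -0.6, -0.1]
gripper_width: 0.0406
grasp_force: 0.0
```

Run:
```python
from h import *
for i in range(2):
    p=shot('wrist','w8.png');w=cloud(p);box(p)
    m=cv2.inRange(np.arange(1),0,0) if 0 else None
    comps(w,.047,.051,(.47,.507,.03,.07),40)
    k=top(w,.068,.078,(.40,.49,-.04,.13))
goal([.4427,.0063,.053],42)
```

```text
box [556.4  38.8] [117.3  84.3] yaw rel 0.11 nest [ 0. -0.] zmed 0.077 bbox [  285     0   243   161 22747]
0.047 px [321. 105.] n 435 mean [495.5  50.9  48.5] rect [495.5  50.9] [17.8 18. ] 1.9
423 [442.3   8.6] [14.9 15.3] nest [-112.6  -35.6]
box [556.4  38.6] [117.8  84.3] yaw rel 0.1 nest [ 0.  -0.2] zmed 0.077 bbox [  283     0   241   162 22668]
0.047 px [319. 106.] n 376 mean [494.9  51.1  48.6] rect [494.9  50.5] [17.  17.9] 49.5
415 [442.2   8.7] [15.1 15.1] nest [-112.7  -35.5]
row [0.24, -0.21, 0.11] [-0.21, -0.25, 10.13]
```

Run:
```python
from h import *
w=cloud(shot('top'));comps(w,.055,.075,(.42,.62,.2,.42),15);print(arm.finish_job())
```

```text
0.055 px [251. 229.] n 63 mean [511.1 289.   67.5] rect [511.4 289.3] [19.8 19.4] 4.7
the job is handed in; nothing more can be done
None
```

The job is handed in: the vial stands in the tray and the tip box is home against the stop and dowels. The lever is at about 1.68 rad, with the slide pressed back an estimated 1–2 mm (about 6–12 N). These are my own camera readings; no verdict came back.

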